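# Open the right radiator drain stub and hold its cap

### The job

Two capped drain stubs of the radiator come up through this kitchen shelf; a bowl stands under the spout of the one that is to be drained. Take the cap off that stub: nobody knows which hand its thread is, so try it one way and, if it will not come loose, the other; then lift the cap off and finish while still holding it in the gripper, at least 5 cm above where it sat. Leave the other cap as it is, and do not shift the bowl or knock the other things about.

Things in the scene. Friction and masses are not known exactly. Their poses are not given: they have to be found in the camera images.
- stub_left: Steel drain stub fixed to the shelf on the left (+y) side: foot 68 mm across, upright 34 mm pipe, neck top (under the cap) at z = 110 mm. Origin: centre of the foot on the shelf; z up; x axis along its 14 mm thick side spout, 64 mm up, ending 85 mm from the axis.
- cap_left: Loose brass cap seated on the left stub, 0.1 to 0.2 kg: round, 53 mm across, 28 mm high, with a grip rib on top. Origin: centre of its underside, 88 mm above the shelf when seated; z up. Its x axis starts parallel to the stub's within 2 degrees. Turning takes under 0.1 N m until a stop is met; the height stays the same. Lifted when not loosened, it catches after 2 mm.
- rib_left (a point): Centre of the left cap's grip rib, 42 mm above the cap's origin: rib 40 mm long (cap x), 14 mm wide (y), 28 mm high. A turn of 45 to 65 degrees (best 55, stop at 70) in the loosening direction frees the cap to lift straight up; the other way a hard stop comes at about 7 degrees. Which way cannot be seen and is random for each cap: anticlockwise or clockwise from above.
- spout_left (a point): Open end of the left stub's spout, 85 mm from the pipe axis and 50 mm above the shelf.
- stub_right: Steel drain stub fixed to the shelf on the right (-y) side: foot 68 mm across, upright 34 mm pipe, neck top (under the cap) at z = 110 mm. Origin: centre of the foot on the shelf; z up; x axis along its 14 mm thick side spout, 64 mm up, ending 85 mm from the axis.
- cap_right: Loose brass cap seated on the right stub, 0.1 to 0.2 kg: round, 53 mm across, 28 mm high, with a grip rib on top. Origin: centre of its underside, 88 mm above the shelf when seated; z up. Its x axis starts parallel to the stub's within 2 degrees. Turning takes under 0.1 N m until a stop is met; the height stays the same. Lifted when not loosened, it catches after 2 mm.
- rib_right (a point): Centre of the right cap's grip rib, 42 mm above the cap's origin: rib 40 mm long (cap x), 14 mm wide (y), 28 mm high. A turn of 45 to 65 degrees (best 55, stop at 70) in the loosening direction frees the cap to lift straight up; the other way a hard stop comes at about 7 degrees. Which way cannot be seen and is random for each cap: anticlockwise or clockwise from above.
- spout_right (a point): Open end of the right stub's spout, 85 mm from the pipe axis and 50 mm above the shelf.
- bowl: Plain steel bowl, 100 mm across the rim, 42 mm high, standing on the shelf under the spout of one of the two stubs (its centre within 15 mm of the spout end, seen from above). Origin: centre of its underside.
- lids: Stack of four flat white polyethylene jar lids, 86 mm diameter, 30 mm high, standing under the other stub's spout. Origin: centre of its underside.
- jar_1: Empty open glass jar, 74 mm diameter, 105 mm high, standing between the stubs, nearer the robot. Origin: centre of its underside.
- jar_2: Empty open glass jar, 74 mm diameter, 105 mm high, standing behind the left stub. Origin: centre of its underside.
- jar_3: Empty open glass jar, 74 mm diameter, 105 mm high, standing behind the right stub. Origin: centre of its underside.
- funnel: Steel funnel standing mouth down, 104 mm across, 100 mm high, on the right side of the shelf. Origin: centre of its underside.
- crock: Green glazed crock with lid, 100 mm diameter, 130 mm high, at the back between jars. Origin: centre of its underside.
- tin_box: Closed tin box with a small sliding latch on its front, fixed on the left side of the shelf: 114 x 174 mm, 78 mm high. Origin: centre of its underside.
Mind the look-alikes: they are no part of the job. Leave any pink or purple look-alike of the bowl alone.

How it is judged:
By the outcome, as a careful person would: the job done as asked, in the order asked, and still so for the second after the job is handed in, while the arm keeps its last pose, push and grip.
It also fails if it takes over 45 s, if anything falls off the work surface, if the arm or the gripper's body presses on something with over 40 N, if the wrist force passes 120 N, or if a joint passes its speed limit or range.

### The arm

A 6-joint arm with a two-finger parallel gripper is mounted at the origin on the work surface. World frame = base frame: x ahead of the robot, y to its left, z up, the work surface at z = 0. Lengths are in mm, angles in rad, forces in N, time in s.
With the tool pointing down it reaches from about 375 to 975 mm from the base axis. Payload 3.8 kg.
Tool frame: the origin (TCP) lies at the very end of the fingers, on their centre line; the grasp point (between the pads) lies 19 mm behind it (arm.hold_point_z is the z of the grasp point in the tool frame, in mm); z points along the fingers, y is the direction in which the jaws open and shut (so a half turn about z gives the same grasp; the last joint's range is limited). The gripper opens to 88 mm and grips with 3 to 60 N. Pads are 18 mm wide; open, the fingers measure 123 mm over their backs; the gripper's body (75 mm by 187 mm) begins 45 mm behind the grasp point.
Start: joints at [1.085, 0.264, 1.604, -0, 1.274, -0.037], TCP at [292.869, 608.149, 238.706] pointing down, gripper open.
Joint ranges: [-2.63, 2.63], [-0.94, 2.18], [0.31, 2.57], [-1.31, 4.45], [0, 2.66], [-2.55, 2.55]. Speed limits (rad/s): [2.57, 2.57, 3.14, 3.14, 3.14, 3.14].

### API

Orientations are given as a rotation vector (axis times angle).
In Python, from workcell import arm gives the robot as it stands.
- The arm moves only by the tool send_rows, never from a script. Its argument "steps" is a list of rows, each an object of numbers: "dx", "dy", "dz": the shift along the tool's x, y, z in mm; "yaw": the turn about the tool's z in degrees; "hand": the finger opening in mm, from 0 to 88.1. A call has 1 to 5 rows; each row shifts and turns the pose as measured when the row begins, along the tool's axes as they then stand; what a row does not reach is not made up. A row lasts 1/12 s, in which the tool goes at most 41.7 mm and 7.16 degrees, less where a joint would pass 70% of its speed; a pose out of reach is approached as far as the arm can. A call with a gripper value outside its range is refused whole. The fingers move at their own pace and stop on an object; "squeeze" is the grip in N (left out, the last holds). Time passes only in rows, so rows that do not move let the fingers close. It gives the time, the measured TCP pose, the force and the opening at its end, in the units of the state.
- arm.observe(): the state, without advancing time (a new reading comes with each control period).
- arm.snapshot(name): name is "side" or "top"; returns the picture (420x560x3 uint8, red, green, blue); there is no depth.
- arm.calibration(name): a dict with "fx", "fy", "cx", "cy" (pixels), "extrinsics" (4x4, takes a point from world to camera coordinates). Camera axes: x right, y down, z forward; pixel columns grow to the right and rows downward; lengths in mm; the calibration is good to about 2 mm. A picture is of the moment at which its call begins. calibration takes no time and is no camera call.
- arm.close_job(): hands the job in, once; it reports no verdict.
Trained networks look in the newest picture that a camera, given by its name, has taken for a name from the list of things; names that differ only in an ending like _2 or _b are one class to them, and where a whole thing is asked for, a point or a joint stands for the part that bears it (a point fixed in the world has none). Each returns a list of dicts, best first, with "p" (0 to 1); they miss things now and then, are a little off and sometimes report something else, mostly with a low value. They report only what shows in the picture. A call takes as long as a camera call. They do not tell look-alikes from the thing itself.
- arm.find_in(target, camera): "extent" ([left, top, right, bottom] in pixels, round what is visible of it).
The state is a dict: "time": time; "joint_pos": joint angles; "joint_vel": joint speeds; "joint_efforts": joint torques, N m; "tcp_pos": TCP position; "orientation": TCP orientation; "ft_force": force on the tool from outside, world axes, zero at the start; "moment": the same for the moment, N m; "opening": opening from 0.0 (shut) to 1.0 (fully open).
Only numpy, scipy, OpenCV 4.12 (cv2) and the standard library are available. Lean on these libraries where they do the work, as an engineer would, in place of code of your own. Each camera call takes 0.05 s, during which the arm holds its last target. There are 200 camera calls.

## Working session

There is one attempt and no reset: what is moved stays moved. The work goes in short steps, Python scripts to look and compute and a tool call to move; the robot and the scene stay as the last step left them, time stands still between calls to the robot, and variables do not carry over. Pictures are saved under pics/ and viewed, about 8 in all and at most 12, crops included, and the job is handed in when it is done.

Besides the shell and the picture viewer there is one more tool, called after "Call:" as name([rows], argument=value, ...), one row to a line, values as JSON. send_rows: Moves the arm, as the interface text tells. Its arguments: {"type":"object","properties":{"steps":{"type":"array","items":{"type":"object","properties":{"dx":{"type":"number"},"dy":{"type":"number"},"dz":{"type":"number"},"yaw":{"type":"number"},"hand":{"type":"number"}}}},"squeeze":{"type":"number"}},"required":["steps"]}

```bash
mkdir -p pics
python3 - <<'E'
from workcell import arm
import cv2,numpy as np
for n in("side","top"):
    cv2.imwrite(f"pics/{n}0.png",arm.snapshot(n)[:,:,::-1])
    c=arm.calibration(n);print(n,c["fx"],c["fy"],c["cx"],c["cy"],np.round(c["extrinsics"],3).tolist())
    for t in["stub_left","cap_left","rib_left","bowl","lids"]:
        print(t,[(np.round(d["extent"]).tolist(),round(d["p"],2)) for d in arm.find_in(t,n)])
s=arm.observe();print(s)
E
```

```text
side 511.62163756854096 511.62163756854096 272.0630000306026 206.81227929742835 [[0.719, -0.695, -0.022, -420.087], [-0.461, -0.452, -0.764, 370.209], [0.52, 0.559, -0.645, 1285.334], [0.0, 0.0, 0.0, 1.0]]
stub_left [([222.0, 196.0, 252.0, 230.0], 0.92)]
cap_left [([219.0, 184.0, 236.0, 210.0], 0.5)]
rib_left [([217.0, 186.0, 237.0, 210.0], 0.56)]
bowl [([370.0, 239.0, 401.0, 266.0], 0.92), ([383.0, 272.0, 421.0, 306.0], 0.81), ([319.0, 257.0, 355.0, 287.0], 0.56)]
lids [([239.0, 199.0, 264.0, 222.0], 0.87), ([220.0, 197.0, 254.0, 230.0], 0.23)]
top 411.7584770327568 411.7584770327568 280.7378922037911 219.5640696397274 [[-0.023, -0.999, -0.023, 43.785], [-0.989, 0.026, -0.145, 622.173], [0.145, 0.019, -0.989, 1275.24], [0.0, 0.0, 0.0, 1.0]]
stub_left [([243.0, 225.0, 254.0, 258.0], 0.48)]
cap_left [([230.0, 235.0, 249.0, 254.0], 0.61)]
rib_left [([230.0, 237.0, 247.0, 255.0], 0.7)]
bowl [([367.0, 161.0, 398.0, 194.0], 0.95), ([400.0, 188.0, 432.0, 219.0], 0.77), ([352.0, 211.0, 379.0, 236.0], 0.6)]
lids [([236.0, 206.0, 260.0, 232.0], 0.81), ([358.0, 240.0, 375.0, 262.0], 0.55)]
{'time': 0.6, 'joint_pos': array([ 1.08511825e+00,  2.63875681e-01,  1.60398229e+00,  1.48185947e-05,
        1.27368307e+00, -3.69464534e-02]), 'joint_vel': array([-4.68879842e-04, -3.07485185e-04,  7.89260247e-04,  1.06041748e-03,
        7.74237589e-04, -5.41319744e-05]), 'joint_efforts': array([-3.89208623e-06, -5.01652515e+01, -3.57005095e+01,  7.27650337e-02,
        1.89594983e-02, -2.30089722e-05]), 'tcp_pos': array([292.86087084, 608.17033203, 238.73170654]), 'orientation': array([-6.98973594e-01, -3.06284804e+00, -8.40744696e-05]), 'ft_force': array([-0.054803  ,  0.51484207,  0.16991986]), 'moment': array([ 0.02065694, -0.0059312 ,  0.03257455]), 'opening': 0.9977571760683309}
```

View pics/top0.png

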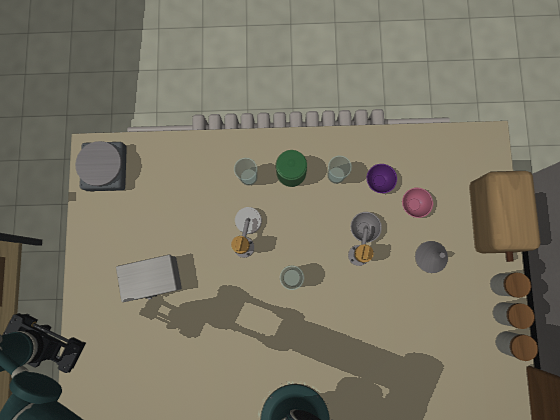

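View pics/side0.png

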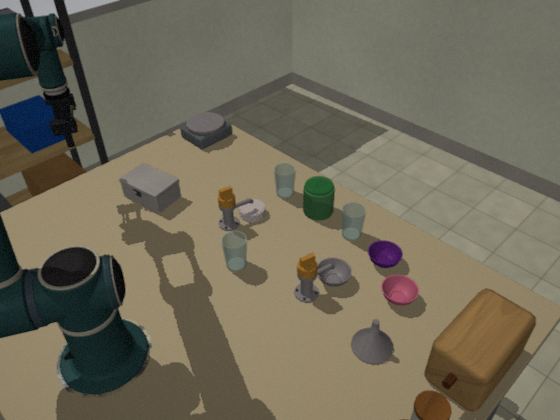

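The steel bowl is under the right stub's spout: (366,226) in the top view and (333,272) in the side view. The lids are under the left spout, so the right cap is the one to remove. Next I'll measure it from its brass-coloured pixels.

```bash
cat > h.py <<'E'
import numpy as np,cv2
from workcell import arm
def proj(n,P):
    c=arm.calibration(n);E=np.array(c["extrinsics"]);q=np.atleast_2d(P)@E[:3,:3].T+E[:3,3]
    return np.c_[c["fx"]*q[:,0]/q[:,2]+c["cx"],c["fy"]*q[:,1]/q[:,2]+c["cy"]]
def back(n,uv,z):
    c=arm.calibration(n);E=np.array(c["extrinsics"]);R=E[:3,:3];o=-R.T@E[:3,3]
    d=R.T@np.array([(uv[0]-c["cx"])/c["fx"],(uv[1]-c["cy"])/c["fy"],1]);return o+d*(z-o[2])/d[2]
def capmodel(x,y,th):
    a=np.linspace(0,2*np.pi,40);cy=[np.c_[26.5*np.cos(a),26.5*np.sin(a),0*a+z] for z in(88,116)]
    r=np.array([[sx*20,sy*7,z] for z in(116,144) for sx,sy in((1,1),(-1,1),(-1,-1),(1,-1))],float)
    c,s=np.cos(th),np.sin(th);r[:,:2]=r[:,:2]@np.array([[c,s],[-s,c]])
    C=np.vstack(cy);off=np.array([x,y,0]);return C+off,r+off
E
python3 - <<'E'
from h import *
from scipy.optimize import minimize
ims={n:cv2.imread(f"pics/{n}0.png") for n in("top","side")}
roi={"top":(340,235,390,270),"side":(290,245,330,305)}
S=8;masks={}
for n,(l,t,r,b) in roi.items():
    hsv=cv2.cvtColor(ims[n],cv2.COLOR_BGR2HSV)[t:b,l:r]
    m=((hsv[...,0]>8)&(hsv[...,0]<28)&(hsv[...,1]>140)).astype(np.uint8)
    k,lab,st,ce=cv2.connectedComponentsWithStats(m);i=1+np.argmax(st[1:,4]);m=(lab==i)
    print(n,st[i],ce[i]+[l,t]);masks[n]=cv2.resize(m.astype(np.float32),None,fx=S,fy=S,interpolation=cv2.INTER_LINEAR)
def render(p,n):
    l,t,r,b=roi[n];im=np.zeros(((b-t)*S,(r-l)*S),np.float32)
    for part in capmodel(*p):
        u=((proj(n,part)-[l,t]+.5)*S).astype(np.int32);cv2.fillConvexPoly(im,cv2.convexHull(u),1)
    return cv2.GaussianBlur(im,(0,0),S/2)
f=lambda q:sum(np.abs(render((q[0]*10+x0,q[1]*10+y0,q[2]),n)-masks[n]).sum() for n in roi)/S/S
x0,y0=back("top",(363,254),120)[:2]
best=min((minimize(f,[0,0,t],method="Nelder-Mead",options=dict(initial_simplex=np.array([[0,0,t],[1,0,t],[0,1,t],[0,0,t+.3]]))) for t in np.linspace(-1.5,1.3,8)),key=lambda r:r.fun)
q=best.x;print("fit",q[0]*10+x0,q[1]*10+y0,np.degrees(q[2]),best.fun)
p=(q[0]*10+x0,q[1]*10+y0,q[2])
for t in range(-60,61,10):print(t,round(f([q[0],q[1],np.radians(t)]),1),end="; ")
# spout tip overlay
out=[]
for n,(l,t,r,b) in{"top":(335,205,395,275),"side":(280,240,360,310)}.items():
    im=cv2.resize(ims[n][t:b,l:r],None,fx=S,fy=S,interpolation=cv2.INTER_CUBIC)
    C,R=capmodel(*p);g=lambda P:((proj(n,P)-[l,t]+.5)*S).astype(np.int32)
    cv2.polylines(im,[g(C[:40]),g(C[40:]),g(R[4:]),g(R[:4])],True,(255,0,0),1)
    c,s=np.cos(p[2]),np.sin(p[2]);A=np.array([[p[0],p[1],64],[p[0]+85*c,p[1]+85*s,64]]);cv2.polylines(im,[g(A)],False,(0,0,255),1)
    out.append(cv2.resize(im,(390,455)))
cv2.imwrite("pics/fit.png",np.hstack(out))
E
```

```text
top [ 15  10  18  17 230] [363.53913043 253.        ]
side [  7   8  20  26 392] [307.04591837 266.25765306]Traceback (most recent call last):
  File "<stdin>", line 18, in <module>
  File "<stdin>", line 18, in <genexpr>
    res = _minimize_neldermead(fun, x0, args, callback, bounds=bounds,
                               **options)
    fxcc = func(xcc)
    fx = function(np.copy(x), *(wrapper_args + args))
  File "<stdin>", line 16, in <lambda>
  File "<stdin>", line 16, in <genexpr>
  File "<stdin>", line 14, in render
  File "h.py", line 4, in proj
    c=arm.calibration(n);E=np.array(c["extrinsics"]);q=np.atleast_2d(P)@E[:3,:3].T+E[:3,3]
ValueError: time passes only in moves, steps and waits
```

```bash
sed -i 's/arm\.calibration(n)/cal(n)/; 2a import functools\ncal=functools.lru_cache(None)(lambda n:arm.calibration(n))' h.py
cat > fit.py <<'E'
from h import *
from scipy.optimize import minimize
ims={n:cv2.imread(f"pics/{n}0.png") for n in("top","side")}
roi={"top":(340,235,390,270),"side":(290,245,330,305)}
S=8;masks={}
for n,(l,t,r,b) in roi.items():
    hsv=cv2.cvtColor(ims[n],cv2.COLOR_BGR2HSV)[t:b,l:r]
    m=((hsv[...,0]>8)&(hsv[...,0]<28)&(hsv[...,1]>140)).astype(np.uint8)
    k,lab,st,ce=cv2.connectedComponentsWithStats(m);i=1+np.argmax(st[1:,4]);m=(lab==i)
    masks[n]=cv2.resize(m.astype(np.float32),None,fx=S,fy=S,interpolation=cv2.INTER_LINEAR)
def render(p,n):
    l,t,r,b=roi[n];im=np.zeros(((b-t)*S,(r-l)*S),np.float32)
    for part in capmodel(*p):
        u=((proj(n,part)-[l,t]+.5)*S).astype(np.int32);cv2.fillConvexPoly(im,cv2.convexHull(u),1)
    return cv2.GaussianBlur(im,(0,0),S/2)
f=lambda q:sum(np.abs(render((q[0]*10+x0,q[1]*10+y0,q[2]),n)-masks[n]).sum() for n in roi)/S/S
x0,y0=back("top",(363,254),120)[:2]
best=min((minimize(f,[0,0,t],method="Nelder-Mead",options=dict(maxfev=120,initial_simplex=np.array([[0,0,t],[1,0,t],[0,1,t],[0,0,t+.3]]))) for t in np.linspace(-1.5,1.3,8)),key=lambda r:r.fun)
q=best.x;print("fit",q[0]*10+x0,q[1]*10+y0,np.degrees(q[2]),best.fun)
p=(q[0]*10+x0,q[1]*10+y0,q[2])
for t in range(-60,61,10):print(t,round(f([q[0],q[1],np.radians(t)]),1),end="; ")
out=[]
for n,(l,t,r,b) in{"top":(335,205,395,275),"side":(280,240,340,310)}.items():
    im=cv2.resize(ims[n][t:b,l:r],None,fx=S,fy=S,interpolation=cv2.INTER_CUBIC)
    C,R=capmodel(*p);g=lambda P:((proj(n,P)-[l,t]+.5)*S).astype(np.int32)
    cv2.polylines(im,[g(C[:40]),g(C[40:]),g(R[4:]),g(R[:4])],True,(255,0,0),1)
    c,s=np.cos(p[2]),np.sin(p[2]);A=np.array([[p[0],p[1],64],[p[0]+85*c,p[1]+85*s,64]]);cv2.polylines(im,[g(A)],False,(0,0,255),1)
    out.append(cv2.resize(im,(390,455)))
cv2.imwrite("pics/fit.png",np.hstack(out))
E
python3 fit.py
```

```text
fit 503.9824191823158 -220.07990985109274 175.97609953047393 94.62507629394531
-60 112.6; -50 105.9; -40 103.1; -30 100.6; -20 97.9; -10 97.1; 0 95.5; 10 99.8; 20 105.9; 30 112.7; 40 118.7; 50 122.5; 60 126.3;
```

View pics/fit.png

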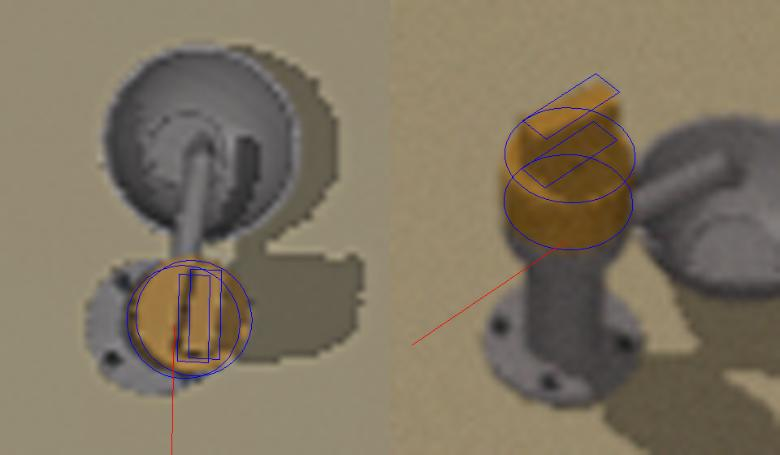

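```bash
python3 - <<'E'
s=open('fit.py').read()
s=s.replace('m=((hsv[...,0]>8)&(hsv[...,0]<28)&(hsv[...,1]>140)).astype(np.uint8)','I=ims[n][t:b,l:r].astype(float)+1;m=((I[...,2]/I[...,0])>1.75).astype(np.uint8)')
s=s.replace("np.linspace(-1.5,1.3,8)","np.linspace(-.6,.6,5)").replace('    out.append','    l2,t2,r2,b2=roi[n];k=cv2.resize(masks[n],None,fx=1,fy=1);M=np.zeros(im.shape[:2],np.uint8);oy,ox=(t2-t)*S,(l2-l)*S\n    hh=min(k.shape[0],M.shape[0]-oy);ww=min(k.shape[1],M.shape[1]-ox);M[oy:oy+hh,ox:ox+ww]=k[:hh,:ww]>.5\n    cv2.drawContours(im,cv2.findContours(M,0,2)[0],-1,(0,255,0),1)\n    out.append')
s+='''
e=back("top",(365.5,226.5),66)[:2];print("\\nspout end",e)
print("foot side",back("side",(306.6,292.8),4))
print("cap per bbox top",back("top",(335+188/6.5,205+322/6.5),112))
print("dir",np.degrees(np.arctan2(e[1]-p[1],e[0]-p[0])),np.hypot(*(e-p[:2])))'''
open('fit.py','w').write(s)
E
python3 fit.py
```

```text
fit 503.9917223183951 -220.30782630857118 -9.85859618757836 62.171226501464844
-60 85.7; -50 78.4; -40 73.3; -30 68.7; -20 65.1; -10 62.4; 0 65.9; 10 72.1; 20 80.2; 30 87.7; 40 94.0; 50 97.5; 60 100.0; 
spout end [ 591.15328408 -237.11670527]
foot side [ 500.37772474 -224.66591296    4.        ]
cap per bbox top [ 501.01511539 -219.39878738  112.        ]
dir -10.915343205742518 88.7675405841067
```

View pics/fit.png

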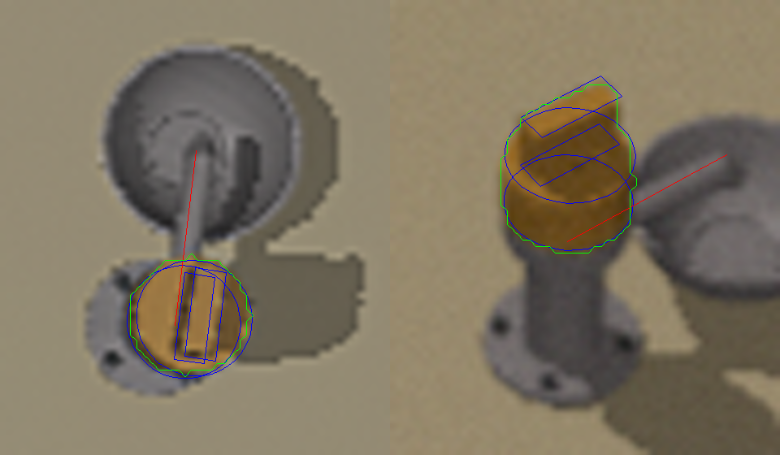

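Both views agree on the cap: axis near (502.5, −221) and rib yaw about −9°, which matches the spout direction of −11°. The bowl is at the end of that spout. I'll write a small planner that turns a goal pose into rows.

```bash
cat > plan.py <<'E'
# usage: plan.py x y z jawAngleDeg [rows]
import sys,numpy as np
from workcell import arm
from scipy.spatial.transform import Rotation as R
x,y,z,a=map(float,sys.argv[1:5]);N=int(sys.argv[5]) if len(sys.argv)>5 else 5
s=arm.observe();p=np.array(s["tcp_pos"]);Rm=R.from_rotvec(s["orientation"]).as_matrix()
ang=np.degrees(np.arctan2(Rm[1,1],Rm[0,1]))
print("t",round(s["time"],2),"p",p.round(1),"jaw",round(ang,1),"tilt",np.degrees(np.arccos(-Rm[2,2])).round(1),"j",np.array(s["joint_pos"]).round(2),"F",np.array(s["ft_force"]).round(1),"M",np.array(s["moment"]).round(2),"open",round(s["opening"],3))
for i in range(N):
    d=np.array([x,y,z])-p;n=np.linalg.norm(d);d*=min(1,40/max(n,1e-6))
    w=(ang-a)  # positive yaw = clockwise from above
    w=np.clip(w,-7,7);t=np.radians(ang)
    ty=np.array([np.cos(t),np.sin(t),0]);tx=np.array([-np.sin(t),np.cos(t),0])
    print(f'{{"dx":{tx@d:.1f},"dy":{ty@d:.1f},"dz":{-d[2]:.1f},"yaw":{w:.1f}}}',end=",");p=p+d;ang-=w
E
python3 plan.py 502.5 -221 225 -99
```

```text
t 0.6 p [292.9 608.2 238.7] jaw 64.3 tilt 0.0 j [ 1.09  0.26  1.6   0.    1.27 -0.04] F [-0.1  0.5  0.2] M [ 0.02 -0.01  0.03] open 0.998
{"dx":-25.7,"dy":-30.7,"dz":0.6,"yaw":7.0},{"dx":-29.2,"dy":-27.3,"dz":0.6,"yaw":7.0},{"dx":-32.3,"dy":-23.6,"dz":0.6,"yaw":7.0},{"dx":-34.9,"dy":-19.5,"dz":0.6,"yaw":7.0},{"dx":-37.1,"dy":-15.0,"dz":0.6,"yaw":7.0},
```

Call:
send_rows([
  {"dx":-25.7,"dy":-30.7,"dz":0.6,"yaw":7,"hand":60},
  {"dx":-29.2,"dy":-27.3,"dz":0.6,"yaw":7,"hand":60},
  {"dx":-32.3,"dy":-23.6,"dz":0.6,"yaw":7,"hand":60},
  {"dx":-34.9,"dy":-19.5,"dz":0.6,"yaw":7,"hand":60},
  {"dx":-37.1,"dy":-15,"dz":0.6,"yaw":7,"hand":60},
])

```text
time: 1.02
tcp_pos: [340.0, 415.3, 233.5]
orientation: [-1.602, -2.7, -0.005]
ft_force: [0.6, -0.0, 0.5]
opening: 0.684
```

```bash
python3 plan.py 502.5 -221 225 -99 10
```

```text
t 1.02 p [340.  415.3 233.5] jaw 28.6 tilt 0.2 j [0.84 0.   1.91 0.   1.23 0.34] F [ 0.6 -0.   0.5] M [-0.03 -0.   -0.06] open 0.684
{"dx":-38.8,"dy":-9.9,"dz":0.5,"yaw":7.0},{"dx":-39.7,"dy":-5.1,"dz":0.5,"yaw":7.0},{"dx":-40.0,"dy":-0.2,"dz":0.5,"yaw":7.0},{"dx":-39.7,"dy":4.7,"dz":0.5,"yaw":7.0},{"dx":-38.9,"dy":9.5,"dz":0.5,"yaw":7.0},{"dx":-37.4,"dy":14.1,"dz":0.5,"yaw":7.0},{"dx":-35.4,"dy":18.6,"dz":0.5,"yaw":7.0},{"dx":-32.9,"dy":22.8,"dz":0.5,"yaw":7.0},{"dx":-29.9,"dy":26.6,"dz":0.5,"yaw":7.0},{"dx":-26.4,"dy":30.0,"dz":0.5,"yaw":7.0},
```

Call:
send_rows([
  {"dx":-38.8,"dy":-9.9,"dz":0.5,"yaw":7},
  {"dx":-39.7,"dy":-5.1,"dz":0.5,"yaw":7},
  {"dx":-40,"dy":-0.2,"dz":0.5,"yaw":7},
  {"dx":-39.7,"dy":4.7,"dz":0.5,"yaw":7},
  {"dx":-38.9,"dy":9.5,"dz":0.5,"yaw":7},
])

```text
schema error: expected keys dx, dy, dz, yaw, hand
```

Call:
send_rows([
  {"dx":-37.4,"dy":14.1,"dz":0.5,"yaw":7},
  {"dx":-35.4,"dy":18.6,"dz":0.5,"yaw":7},
  {"dx":-32.9,"dy":22.8,"dz":0.5,"yaw":7},
  {"dx":-29.9,"dy":26.6,"dz":0.5,"yaw":7},
  {"dx":-26.4,"dy":30,"dz":0.5,"yaw":7},
])

```text
schema error: expected keys dx, dy, dz, yaw, hand
```

```bash
python3 plan.py 502.5 -221 225 -99 10
```

```text
t 1.02 p [340.  415.3 233.5] jaw 28.6 tilt 0.2 j [0.84 0.   1.91 0.   1.23 0.34] F [ 0.6 -0.   0.5] M [-0.03 -0.   -0.06] open 0.684
{"dx":-38.8,"dy":-9.9,"dz":0.5,"yaw":7.0},{"dx":-39.7,"dy":-5.1,"dz":0.5,"yaw":7.0},{"dx":-40.0,"dy":-0.2,"dz":0.5,"yaw":7.0},{"dx":-39.7,"dy":4.7,"dz":0.5,"yaw":7.0},{"dx":-38.9,"dy":9.5,"dz":0.5,"yaw":7.0},{"dx":-37.4,"dy":14.1,"dz":0.5,"yaw":7.0},{"dx":-35.4,"dy":18.6,"dz":0.5,"yaw":7.0},{"dx":-32.9,"dy":22.8,"dz":0.5,"yaw":7.0},{"dx":-29.9,"dy":26.6,"dz":0.5,"yaw":7.0},{"dx":-26.4,"dy":30.0,"dz":0.5,"yaw":7.0},
```

Each row needs every key, including "hand", so I'll resend these.

Call:
send_rows([
  {"dx":-38.8,"dy":-9.9,"dz":0.5,"yaw":7,"hand":60},
  {"dx":-39.7,"dy":-5.1,"dz":0.5,"yaw":7,"hand":60},
  {"dx":-40,"dy":-0.2,"dz":0.5,"yaw":7,"hand":60},
  {"dx":-39.7,"dy":4.7,"dz":0.5,"yaw":7,"hand":60},
  {"dx":-38.9,"dy":9.5,"dz":0.5,"yaw":7,"hand":60},
])

```text
time: 1.43
tcp_pos: [388.5, 212.6, 231.3]
orientation: [-2.355, -2.077, -0.01]
ft_force: [0.7, 0.7, 0.5]
opening: 0.679
```

Call:
send_rows([
  {"dx":-37.4,"dy":14.1,"dz":0.5,"yaw":7,"hand":60},
  {"dx":-35.4,"dy":18.6,"dz":0.5,"yaw":7,"hand":60},
  {"dx":-32.9,"dy":22.8,"dz":0.5,"yaw":7,"hand":60},
  {"dx":-29.9,"dy":26.6,"dz":0.5,"yaw":7,"hand":60},
  {"dx":-26.4,"dy":30,"dz":0.5,"yaw":7,"hand":60},
])

```text
time: 1.85
tcp_pos: [434.2, 9.1, 230.5]
orientation: [-2.88, -1.251, -0.021]
ft_force: [1.3, 0.1, 0.5]
opening: 0.679
```

```bash
sed -i 's/{w:.1f}}}/{w:.1f},"hand":60}}/' plan.py; python3 plan.py 502.5 -221 225 -99 9
```

```text
t 1.85 p [434.2   9.1 230.5] jaw -43.0 tilt 0.8 j [-0.04 -0.21  2.11  0.01  1.23  0.71] F [1.3 0.1 0.5] M [-0.06  0.08 -0.  ] open 0.679
{"dx":-20.3,"dy":34.5,"dz":0.9,"yaw":7.0,"hand":60},{"dx":-15.9,"dy":36.7,"dz":0.9,"yaw":7.0,"hand":60},{"dx":-11.3,"dy":38.4,"dz":0.9,"yaw":7.0,"hand":60},{"dx":-6.6,"dy":39.4,"dz":0.9,"yaw":7.0,"hand":60},{"dx":-1.7,"dy":40.0,"dz":0.9,"yaw":7.0,"hand":60},{"dx":3.2,"dy":39.9,"dz":0.9,"yaw":7.0,"hand":60},{"dx":0.0,"dy":0.1,"dz":0.0,"yaw":7.0,"hand":60},{"dx":0.0,"dy":0.0,"dz":-0.0,"yaw":7.0,"hand":60},{"dx":0.0,"dy":0.0,"dz":-0.0,"yaw":0.0,"hand":60},
```

Call:
send_rows([
  {"dx":-20.3,"dy":34.5,"dz":0.9,"yaw":7,"hand":60},
  {"dx":-15.9,"dy":36.7,"dz":0.9,"yaw":7,"hand":60},
  {"dx":-11.3,"dy":38.4,"dz":0.9,"yaw":7,"hand":60},
  {"dx":-6.6,"dy":39.4,"dz":0.9,"yaw":7,"hand":60},
  {"dx":-1.7,"dy":36,"dz":0.9,"yaw":7,"hand":60},
])

```text
time: 2.27
tcp_pos: [488.8, -189.1, 228.3]
orientation: [-3.124, -0.304, -0.03]
ft_force: [0.2, 1.2, 0.9]
opening: 0.679
```

Call:
send_rows([
  {"dx":0,"dy":20,"dz":0,"yaw":7,"hand":60},
  {"dx":0,"dy":10,"dz":0,"yaw":7,"hand":60},
  {"dx":0,"dy":0,"dz":0,"yaw":4,"hand":60},
  {"dx":0,"dy":0,"dz":0,"yaw":0,"hand":60},
])

```text
time: 2.6
tcp_pos: [494.7, -230.1, 228.7]
orientation: [-3.131, 0.22, -0.032]
ft_force: [-0.2, 0.3, 0.6]
opening: 0.683
```

```bash
python3 plan.py 502.5 -221 160 -99 4;python3 - <<'E'
from h import *
ims=[]
from scipy.spatial.transform import Rotation as R
s=arm.observe();Rm=R.from_rotvec(s["orientation"]).as_matrix();print(Rm[:,2])
for n in("top","side"):
    im=arm.snapshot(n)[:,:,::-1].copy();u=proj(n,s["tcp_pos"])[0];print(n,u)
    c=np.array([365,250] if n=="top" else [310,265]);l,t=c-[32,35];im=cv2.resize(im[t:t+70,l:l+64],None,fx=6,fy=6,interpolation=cv2.INTER_CUBIC)
    cv2.circle(im,tuple(((u-[l,t]+.5)*6).astype(int).tolist()),4,(0,0,255),-1);ims.append(im)
cv2.imwrite("pics/above.png",np.hstack(ims))
E
```

```text
t 2.6 p [ 494.7 -230.1  228.7] jaw -98.1 tilt 1.2 j [-0.49  0.01  1.91  0.01  1.2   1.22] F [-0.2  0.3  0.6] M [ 0.06  0.16 -0.03] open 0.683
{"dx":3.7,"dy":-5.8,"dz":39.4,"yaw":0.9,"hand":60},{"dx":2.7,"dy":-4.4,"dz":29.3,"yaw":0.0,"hand":60},{"dx":0.0,"dy":0.0,"dz":-0.0,"yaw":0.0,"hand":60},{"dx":0.0,"dy":0.0,"dz":-0.0,"yaw":0.0,"hand":60},[ 0.02075221  0.00126453 -0.99978385]
top [375.61710216 254.17127763]
side [308.5531337 235.7905236]
```

View pics/above.png

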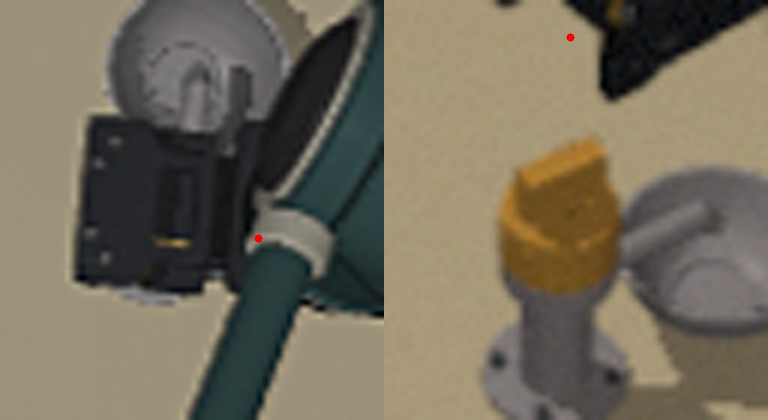

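The side view now shows the cap lit: rib top corners at crop (516,176), (597,138), (607,156) and (528,189). I'll back-project them at z=144.

```bash
python3 - <<'E'
from h import *
P=np.array([back("side",((u-384)/6+278-.5,v/6+230-.5),144)[:2] for u,v in((516,176),(597,138),(607,156),(528,189))])
print(P,P.mean(0));d=(P[1]+P[2]-P[0]-P[3]);print(np.degrees(np.arctan2(d[1],d[0])),np.hypot(*d)/2)
print(proj("side",[[502.5,-221,144],[502,-222,88]]))
E
python3 plan.py 502.5 -221 160 -99 3
```

```text
[[ 481.7330029  -212.95923884]
 [ 523.20188316 -222.20980169]
 [ 518.1769747  -232.68229471]
 [ 479.77162303 -221.94007872]] [ 500.72087095 -222.44785349]
-14.052594511148989 41.16917575848999
[[307.2617247  256.30518056]
 [306.94821381 271.30233334]]
t 2.7 p [ 494.7 -229.1  228.7] jaw -97.7 tilt 1.2 j [-0.49  0.01  1.91  0.01  1.2   1.22] F [ 0.5  0.7 -0.2] M [ 0.03  0.2  -0.03] open 0.682
{"dx":3.8,"dy":-5.2,"dz":39.5,"yaw":1.3,"hand":60},{"dx":2.8,"dy":-3.9,"dz":29.2,"yaw":0.0,"hand":60},{"dx":0.0,"dy":0.0,"dz":-0.0,"yaw":0.0,"hand":60},
```

Call:
send_rows([
  {"dx":4.5,"dy":-4,"dz":35,"yaw":3.3,"hand":60},
  {"dx":3,"dy":-3,"dz":30,"yaw":0,"hand":50},
  {"dx":0,"dy":0,"dz":0,"yaw":0,"hand":50},
])

```text
time: 2.95
tcp_pos: [507.2, -222.9, 166.3]
orientation: [-3.127, 0.294, -0.045]
ft_force: [-1.4, 0.9, -0.6]
opening: 0.577
```

```bash
python3 plan.py 501.5 -222 121 -101 3
```

```text
t 2.95 p [ 507.2 -222.9  166.3] jaw -100.7 tilt 1.6 j [-0.47  0.08  1.96  0.01  1.08  1.29] F [-1.4  0.9 -0.6] M [-0.02  0.25  0.  ] open 0.577
{"dx":-5.0,"dy":0.1,"dz":39.7,"yaw":0.3,"hand":60},{"dx":-0.7,"dy":0.0,"dz":5.6,"yaw":0.0,"hand":60},{"dx":0.0,"dy":0.0,"dz":-0.0,"yaw":0.0,"hand":60},
```

Call:
send_rows([
  {"dx":-3,"dy":0,"dz":18,"yaw":0,"hand":50},
  {"dx":-3,"dy":0,"dz":15,"yaw":0,"hand":50},
  {"dx":-1,"dy":0,"dz":8,"yaw":0,"hand":50},
  {"dx":0,"dy":0,"dz":0,"yaw":0,"hand":50},
])

```text
time: 3.28
tcp_pos: [501.9, -219.1, 126.9]
orientation: [-3.129, 0.276, -0.046]
ft_force: [-0.6, 0.1, 0.1]
opening: 0.569
```

```bash
python3 plan.py 501.5 -222 121 -101 1
python3 - <<'E'
from h import *
im=arm.snapshot("side")[:,:,::-1];cv2.imwrite("pics/low.png",cv2.resize(im[215:310,260:360],None,fx=6,fy=6,interpolation=cv2.INTER_CUBIC))
E
```

```text
t 3.28 p [ 501.9 -219.1  126.9] jaw -100.1 tilt 1.7 j [-0.46  0.11  2.01  0.01  1.    1.28] F [-0.6  0.1  0.1] M [0.05 0.2  0.03] open 0.569
{"dx":0.1,"dy":2.9,"dz":5.9,"yaw":0.9,"hand":60},
```

View pics/low.png

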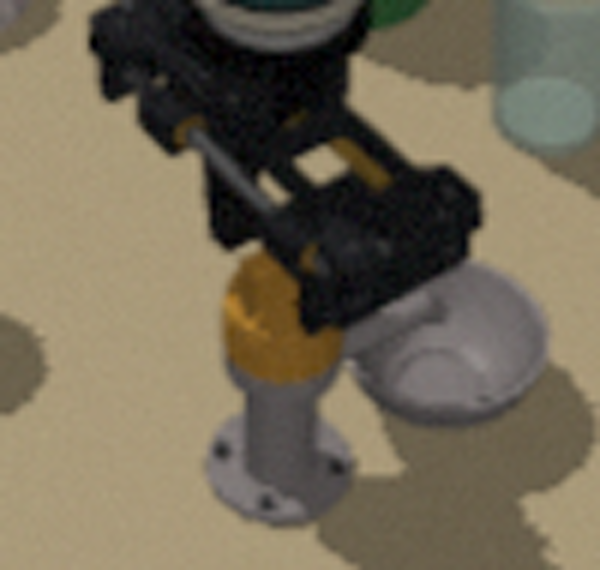

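The fingers straddle the rib just above the cap, at about (270,290) in the crop. I'll centre the gripper, drop 5 mm more and close gently.

Call:
send_rows([
  {"dx":0,"dy":2.5,"dz":5,"yaw":1,"hand":30},
  {"dx":0,"dy":0,"dz":0,"yaw":0,"hand":5},
  {"dx":0,"dy":0,"dz":0,"yaw":0,"hand":5},
  {"dx":0,"dy":0,"dz":0,"yaw":0,"hand":5},
  {"dx":0,"dy":0,"dz":0,"yaw":0,"hand":5},
], squeeze=12)

```text
time: 3.75
tcp_pos: [505.8, -223.5, 128.3]
orientation: [3.124, -0.303, 0.061]
ft_force: [0.7, 1.3, 0.7]
opening: 0.211
```

```bash
python3 plan.py 501.5 -222 121 -101 1
```

```text
t 3.75 p [ 505.8 -223.5  128.3] jaw -101.1 tilt 2.2 j [-0.47  0.11  2.    0.01  0.99  1.29] F [0.7 1.3 0.7] M [ 0.3   0.24 -0.02] open 0.211
{"dx":-4.5,"dy":-0.7,"dz":7.3,"yaw":-0.1,"hand":60},
```

Call:
send_rows([
  {"dx":-2,"dy":0,"dz":4,"yaw":0,"hand":28},
  {"dx":-2,"dy":0,"dz":4,"yaw":0,"hand":28},
])

```text
time: 3.92
tcp_pos: [503.7, -223.7, 121.8]
orientation: [3.122, -0.303, 0.066]
ft_force: [-0.1, 0.3, 0.0]
opening: 0.318
```

```bash
for i in 1 2 3; do python3 plan.py 501.5 -222 121 -101 1;echo; done; python3 -c "
from workcell import arm
arm.snapshot('side')"; python3 plan.py 501.5 -222 121 -101 1
```

```text
t 3.92 p [ 503.7 -223.7  121.8] jaw -101.1 tilt 2.4 j [-0.47  0.11  2.02  0.01  0.98  1.29] F [-0.1  0.3  0. ] M [ 0.06  0.15 -0.02] open 0.318
{"dx":-2.4,"dy":-1.2,"dz":0.8,"yaw":-0.1,"hand":60},
t 3.92 p [ 503.7 -223.7  121.8] jaw -101.1 tilt 2.4 j [-0.47  0.11  2.02  0.01  0.98  1.29] F [-0.1  0.3  0. ] M [ 0.06  0.15 -0.02] open 0.318
{"dx":-2.4,"dy":-1.2,"dz":0.8,"yaw":-0.1,"hand":60},
t 3.92 p [ 503.7 -223.7  121.8] jaw -101.1 tilt 2.4 j [-0.47  0.11  2.02  0.01  0.98  1.29] F [-0.1  0.3  0. ] M [ 0.06  0.15 -0.02] open 0.318
{"dx":-2.4,"dy":-1.2,"dz":0.8,"yaw":-0.1,"hand":60},
t 3.97 p [ 502.8 -223.3  120.8] jaw -101.1 tilt 2.3 j [-0.47  0.11  2.02  0.01  0.98  1.29] F [-0.1  0.6 -0.5] M [0.04 0.21 0.01] open 0.316
{"dx":-1.5,"dy":-1.1,"dz":-0.2,"yaw":-0.1,"hand":60},
```

Call:
send_rows([
  {"dx":-0.5,"dy":0,"dz":0.5,"yaw":0,"hand":0},
  {"dx":0,"dy":0,"dz":0.5,"yaw":0,"hand":0},
  {"dx":0,"dy":0,"dz":0.5,"yaw":0,"hand":0},
], squeeze=30)

```text
time: 4.22
tcp_pos: [501.6, -222.3, 118.7]
orientation: [3.124, -0.304, 0.062]
ft_force: [-1.4, 3.8, 7.6]
opening: 0.154
```

```bash
python3 plan.py 501.5 -222 121 -101 1
```

```text
t 4.22 p [ 501.6 -222.3  118.7] jaw -101.1 tilt 2.3 j [-0.47  0.11  2.02  0.02  0.97  1.29] F [-1.4  3.8  7.6] M [0.68 0.39 0.03] open 0.154
{"dx":-0.2,"dy":-0.3,"dz":-2.3,"yaw":-0.1,"hand":60},
```

The rib is gripped at an opening of 13.6 mm. I'll try anticlockwise first (negative yaw).

Call:
send_rows([
  {"dx":0,"dy":0,"dz":-0.5,"yaw":-4,"hand":0},
  {"dx":0,"dy":0,"dz":0,"yaw":-4,"hand":0},
  {"dx":0,"dy":0,"dz":0,"yaw":-4,"hand":0},
], squeeze=40)

```text
time: 4.47
tcp_pos: [501.4, -222.1, 118.7]
orientation: [3.135, 0.036, 0.06]
ft_force: [1.1, -0.0, -0.1]
opening: 0.153
```

```bash
python3 plan.py 501.5 -222 120 -101 1
```

```text
t 4.47 p [ 501.4 -222.1  118.7] jaw -88.7 tilt 2.2 j [-0.47  0.11  2.02  0.02  0.97  1.07] F [ 1.1 -0.  -0.1] M [0.02 0.01 0.05] open 0.153
{"dx":0.1,"dy":-0.1,"dz":-1.3,"yaw":7.0,"hand":60},
```

It turned 12.4° with no resistance, which is past where the wrong-way stop would be. Anticlockwise loosens it, so I'll go on to about 55°.

Call:
send_rows([
  {"dx":0,"dy":0,"dz":0,"yaw":-6,"hand":0},
  {"dx":0,"dy":0,"dz":0,"yaw":-6,"hand":0},
  {"dx":0,"dy":0,"dz":0,"yaw":-6,"hand":0},
  {"dx":0,"dy":0,"dz":0,"yaw":-6,"hand":0},
])

```text
time: 4.8
tcp_pos: [502.8, -222.7, 119.1]
orientation: [3.042, 0.715, 0.061]
ft_force: [0.8, 0.2, 1.2]
opening: 0.156
```

```bash
python3 plan.py 501.5 -222 120 -45.5 4
```

```text
t 4.8 p [ 502.8 -222.7  119.1] jaw -63.6 tilt 2.4 j [-0.47  0.11  2.02  0.02  0.97  0.63] F [0.8 0.2 1.2] M [-0.01  0.07  0.05] open 0.156
{"dx":-0.8,"dy":-1.2,"dz":-0.9,"yaw":-7.0,"hand":60},{"dx":0.0,"dy":0.0,"dz":-0.0,"yaw":-7.0,"hand":60},{"dx":0.0,"dy":0.0,"dz":-0.0,"yaw":-4.1,"hand":60},{"dx":0.0,"dy":0.0,"dz":-0.0,"yaw":0.0,"hand":60},
```

Call:
send_rows([
  {"dx":0,"dy":0,"dz":0,"yaw":-6,"hand":0},
  {"dx":0,"dy":0,"dz":0,"yaw":-6,"hand":0},
  {"dx":0,"dy":0,"dz":0,"yaw":-5.5,"hand":0},
  {"dx":0,"dy":0,"dz":0,"yaw":0,"hand":0},
])

```text
time: 5.13
tcp_pos: [503.6, -222.8, 119.3]
orientation: [2.88, 1.194, 0.057]
ft_force: [-0.4, 0.4, 1.6]
opening: 0.157
```

```bash
python3 plan.py 501.5 -222 120 -45.5 1
```

```text
t 5.13 p [ 503.6 -222.8  119.3] jaw -45.0 tilt 2.5 j [-0.47  0.11  2.02  0.02  0.97  0.31] F [-0.4  0.4  1.6] M [-0.01  0.28  0.05] open 0.157
{"dx":-0.9,"dy":-2.1,"dz":-0.7,"yaw":0.5,"hand":60},
```

Call:
send_rows([
  {"dx":0,"dy":0,"dz":-3,"yaw":0,"hand":0},
  {"dx":0,"dy":0,"dz":-3,"yaw":0,"hand":0},
])

```text
time: 5.3
tcp_pos: [502.5, -222.5, 124.3]
orientation: [2.885, 1.188, 0.055]
ft_force: [1.1, -0.3, -0.9]
opening: 0.152
```

```bash
python3 plan.py 502 -222 200 -45 2;python3 -c "
from workcell import arm
from scipy.spatial.transform import Rotation as R
print(R.from_rotvec(arm.observe()['orientation']).as_matrix().round(3))"
```

```text
t 5.3 p [ 502.5 -222.5  124.3] jaw -45.3 tilt 2.4 j [-0.47  0.1   2.02  0.02  0.98  0.31] F [ 1.1 -0.3 -0.9] M [ 0.    0.12 -0.  ] open 0.152
{"dx":0.0,"dy":-0.4,"dz":-40.0,"yaw":-0.3,"hand":60},{"dx":0.0,"dy":-0.3,"dz":-35.7,"yaw":0.0,"hand":60},[[ 0.71   0.703  0.041]
 [ 0.704 -0.71  -0.007]
 [ 0.024  0.033 -0.999]]
```

It rose 5 mm, past the 2 mm catch, with only about 1 N of pull (its own weight). I'll keep lifting.

Call:
send_rows([
  {"dx":0.3,"dy":0.3,"dz":-10,"yaw":0,"hand":0},
  {"dx":0.3,"dy":0.3,"dz":-12,"yaw":0,"hand":0},
  {"dx":0.4,"dy":0.4,"dz":-15,"yaw":0,"hand":0},
  {"dx":0.4,"dy":0.4,"dz":-15,"yaw":0,"hand":0},
  {"dx":0.4,"dy":0.4,"dz":-15,"yaw":0,"hand":0},
])

```text
time: 5.72
tcp_pos: [499.6, -221.1, 193.4]
orientation: [2.894, 1.18, 0.047]
ft_force: [0.0, -0.6, -1.5]
opening: 0.156
```

Call:
send_rows([
  {"dx":0,"dy":0,"dz":-15,"yaw":0,"hand":0},
  {"dx":0,"dy":0,"dz":-15,"yaw":0,"hand":0},
  {"dx":0,"dy":0,"dz":-8,"yaw":0,"hand":0},
  {"dx":0,"dy":0,"dz":0,"yaw":0,"hand":0},
  {"dx":0,"dy":0,"dz":0,"yaw":0,"hand":0},
])

```text
time: 6.13
tcp_pos: [500.9, -222.4, 243.4]
orientation: [2.886, 1.171, 0.06]
ft_force: [0.4, -0.4, -0.9]
opening: 0.156
```

```bash
python3 plan.py 502 -222 220 -45 1
python3 - <<'E'
from h import *
cv2.imwrite("pics/end.png",arm.snapshot("side")[:,:,::-1])
cv2.imwrite("pics/end2.png",np.hstack([cv2.resize(cv2.imread("pics/end.png")[180:330,215:365],None,fx=2.6,fy=3.6),cv2.resize(arm.snapshot("top")[130:300,220:400,::-1],(400,540))]))
E
```

```text
t 6.13 p [ 500.9 -222.4  243.4] jaw -45.9 tilt 2.7 j [-0.47 -0.01  1.9   0.01  1.2   0.33] F [ 0.4 -0.4 -0.9] M [-0.09  0.16 -0.02] open 0.156
{"dx":1.1,"dy":0.4,"dz":23.4,"yaw":-0.9,"hand":60},
```

View pics/end2.png

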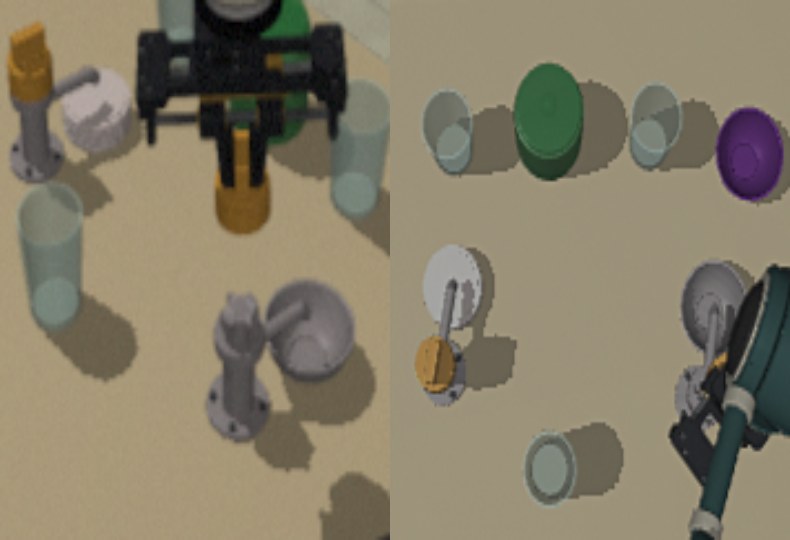

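The cap is in the gripper at crop (243,190), well above the bare neck at (240,320). The bowl, the left cap and the jars look unmoved, so I'm handing in.

```bash
python3 -c "
from workcell import arm
print(arm.close_job()); s=arm.observe(); print(s['time'],s['tcp_pos'],s['opening'])"
```

```text
the job is handed in; nothing more can be done
None
the job is handed in; nothing more can be done
```

The right stub's cap is off and still held in the gripper, about 12 cm above where it sat. I handed the job in at about 6.2 s of the 45 s allowed. The steel bowl stood under the right stub's spout, so that was the one to drain.

- **Thread direction:** I tried anticlockwise first. The cap turned without resistance past the 7° where the wrong-way stop would be, so I went on to about 56° and lifted straight up. There was no catch at 2 mm, and the pull was only about 1 N, in line with the cap's weight.
- **Last checks:** The final pictures show the neck bare and the cap between the fingers. The gripper opening is about 13.7 mm, which matches the 14 mm rib. By eye, the bowl, left cap, lids and jars look unmoved. I did not measure their positions again.
- **Problems along the way:**
  - My first image fit of the cap was poor, so I redid it.
  - Two move calls were refused for a missing field, and nothing moved.
  - The first time I closed the fingers, they were about 7 mm too high. I opened, lowered and gripped again.
  - The tool ended up tilted about 2.7°. It did no harm, and the largest force I read was about 9 N.

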